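Set up the fine sharpening plate on a carver's bench

TASK

Draw the red sharpening plate straight up out of its slot in the rack, lay it down flat on the brown leather pad with its red face up and let go. Then take it again by its long sides and lower it gently into the wooden bench holder, so that it lies flat, red face up, fully down between the corner stops. Leave the blue and green plates in their slots, and the mallet and the oil bottle standing where they are.

Things in the scene. Friction and masses are not known exactly. Their poses are not given: they have to be found in the camera images.
- red_plate: sharpening plate 8 mm thick, 150 long, 52 high as it stands in the rack on a long edge; about 0.2 kg. Red grit on one face, grey metal on the other. Origin: middle of the long edge that is lowest in the rack, midway through the thickness; z points across the 52 mm width (up in the rack), y along the length, x out of the red face
- red_plate_mid (a point): centre of the red plate (middle of length, width and thickness); axes as the plate
- blue_plate: a sharpening plate like red_plate, same size and frame, but with a blue grit face; it stands in another slot of the rack and must stay there
- green_plate: a sharpening plate like red_plate, same size and frame, but with a green grit face; it stands in another slot of the rack and must stay there
- rack: dark wood rack, fixed, 138 (x) x 180 (y) x 32 mm high, origin at centre of underside. Three slots along y at x = -42, 0, +42 mm, 10.5 wide, 158 long, floors 8 mm above the bench. One plate in each (which colour varies), grit faces to rack +x, top edges 60 mm above the bench, 28 mm out of the rack; 34 mm clear between plates
- pad: brown leather pad, fixed flat on the bench, 130 (x) x 190 (y) x 3 mm thick, origin at the centre of its underside
- holder: pale wood holder, fixed, 84 (x) x 200 (y) mm, origin at centre of underside. Plate lies along y on the bed, 18 mm above the bench, between dark stops 6 mm higher: 57 mm clear between side stops, 156 between end stops. Side stops only 52 to 78 mm from the centre along y; the middle 104 mm of the bed is waisted to 40 mm wide, leaving room for fingers beside the plate
- mallet: carver's mallet of pale wood, loose, standing on its head: head 82 mm across, 195 mm tall in all, origin at the centre of its underside
- oil: amber oil bottle with a black cap, loose, 54 mm across, 120 mm tall, origin at the centre of its underside
Things that resemble listed ones, but are neither listed nor needed, are in the scene too. What is meant by the holder is not yellow, and is the smaller of those in its own colour.

How it is judged:
By the outcome, as a careful person would: the job done as asked, in the order asked, and still so for the second after the job is handed in, with the robot touching nothing.
It also fails if it takes over 69 s, if anything falls off the work surface, if the arm or the gripper's body presses on something with over 40 N, if the wrist force passes 120 N, or if a joint passes its speed limit or range.

ROBOT

A 6-joint arm with a two-finger parallel gripper is mounted at the origin on the work surface. World frame = base frame: x ahead of the robot, y to its left, z up, the work surface at z = 0. Lengths are in m, angles in rad, forces in N, time in s.
With the tool pointing down it reaches from about 0.375 to 0.975 m from the base axis. Payload 3.8 kg.
Tool frame: the origin (TCP) lies midway between the tips of the shut fingers; the grasp point (between the pads) lies 19 mm behind it (robot.pinch_z is the distance from the TCP to the grasp point, in m); z points along the fingers, y is the line along which they close (so a half turn about z gives the same grasp; the last joint's range is limited). The gripper opens to 88 mm and grips with 3 to 60 N. Pads are 18 mm wide; open, the fingers measure 123 mm over their backs; the gripper's body (75 mm by 187 mm) begins 45 mm behind the grasp point.
Start: joints at [1.256, 0.264, 1.604, -0, 1.274, -0.037], TCP at [0.185, 0.649, 0.216] pointing down, gripper open.
Joint ranges: [-2.63, 2.63], [-0.94, 2.18], [0.31, 2.57], [-1.31, 4.45], [0, 2.66], [-2.55, 2.55]. Speed limits (rad/s): [2.57, 2.57, 3.14, 3.14, 3.14, 3.14].

INTERFACE

Orientations are given as a 3x3 rotation matrix whose columns are the frame's x, y, z axes.
In Python, from rig import robot, vision gives the robot as it stands.
- The arm moves only by the shell command python3 -m pendant 'ROWS' [FORCE]. ROWS is JSON, a list of rows, each a list of 7 numbers: the finger opening in m, from 0 to 0.0881, then the shift along the tool's x, y, z in m, then the turn, a rotation vector about the tool's x, y, z in rad. A call has exactly 8 rows; each row is the pose to reach, as a shift and turn from the pose commanded when the call began, along the tool's axes at that moment; what a row does not reach only later rows make up. A row lasts 1/12 s, in which the tool goes at most 41.7 mm and 7.16 degrees, less where a joint would pass 70% of its speed; a pose out of reach is approached as far as the arm can. A call with a gripper value outside its range is refused whole. The fingers move at their own pace and stop on an object; FORCE is the grip in N (left out, the last holds). Time passes only in rows, so rows that repeat a pose let the fingers close, or fill a call up. It gives the time, the measured TCP pose, the force, the opening and the grip force at its end, in the units of the state.
- robot.sense(): the state, without advancing time (a new reading comes with each control period).
- vision.grab_frame(name): name is "scene" or "side" or "wrist"; returns a dict with "image" (384x512x3 uint8, red, green, blue), "fx", "fy", "cx", "cy" (pixels), "world_from_camera" (4x4, takes a point from camera to world coordinates); the wrist camera has in their place "hand_eye" (4x4, takes a point from camera to tool coordinates, whose origin is the TCP and whose axes are the flange's). Camera axes: x right, y down, z forward; pixel columns grow to the right and rows downward; lengths in m; the calibration is good to about 2 mm. A picture is of the moment at which its call begins: read the wrist's pose just before it. There is no depth.
- robot.sign_off(): hands the job in; it is judged then, once.
The state is a dict: "t": time; "q": joint angles; "joint_velocities": joint speeds; "joint_torque": joint torques, N m; "position": TCP position; "tool_rot": TCP orientation; "wrist_force": force on the tool from outside, world axes, zero at the start; "torque": the same for the moment, N m; "gripper_width": opening from 0.0 (shut) to 1.0 (fully open); "grasp_force": force on a finger pad.
Only numpy, scipy, OpenCV 4.12 (cv2) and the standard library are available. Lean on these libraries where they do the work, as an engineer would, in place of code of your own. Each camera call takes 0.05 s, during which the arm holds its last target. There are 200 camera calls.

## Working session

There is one attempt and no reset: what is moved stays moved. The work goes in short steps, Python scripts to look and compute and a shell command to move; the robot and the scene stay as the last step left them, time stands still between calls to the robot, and variables do not carry over. Pictures are saved under pics/ and viewed, at most 10 in all, crops included, and the job is handed in when it is done.

```bash
ls; mkdir -p pics
python3 - <<'E'
from rig import robot, vision
import cv2,numpy as np
s=robot.sense();print(s['t'],s['position'],s['tool_rot'],s['gripper_width'],robot.pinch_z)
for n in("scene","side"):
    f=vision.grab_frame(n);cv2.imwrite(f'pics/{n}0.png',f['image'][...,::-1]);np.savez(f'{n}0.npz',**f)
    print(n,f['fx'],f['cx'],f['cy'],np.round(f['world_from_camera'],3).tolist())
a=[cv2.imread(f'pics/{n}0.png') for n in("scene","side")]
f=vision.grab_frame('wrist');print(np.round(f['hand_eye'],3).tolist(),f['fx'])
E
```

```text
pics
0.0 [0.18490404 0.64842184 0.21454163] [[-9.61646968e-01  2.74289336e-01 -6.84283720e-04]
 [ 2.74290171e-01  9.61644824e-01 -2.03352457e-03]
 [ 1.00263793e-04 -2.14322504e-03 -9.99997698e-01]] 0.998204237631049 0.0187
scene 459.5248537340442 251.53175090630313 196.4953513276241 [[-0.429, 0.755, -0.496, 1.063], [0.903, 0.365, -0.226, 0.231], [0.01, -0.545, -0.838, 0.946], [0.0, 0.0, 0.0, 1.0]]
side 438.07232781673855 254.06855740353072 192.13199798182185 [[0.705, -0.413, 0.577, -0.101], [-0.709, -0.389, 0.588, -0.647], [-0.018, -0.824, -0.567, 0.661], [0.0, 0.0, 0.0, 1.0]]
[[-0.0, -0.953, -0.303, 0.079], [1.0, -0.001, 0.002, 0.0], [-0.002, -0.303, 0.953, -0.169], [0.0, 0.0, 0.0, 1.0]] 311.44257404599904
```

View pics/scene0.png

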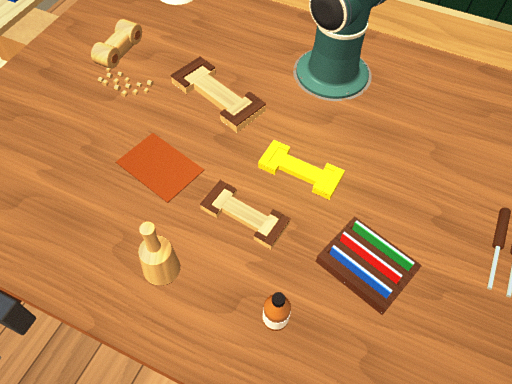

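View pics/side0.png

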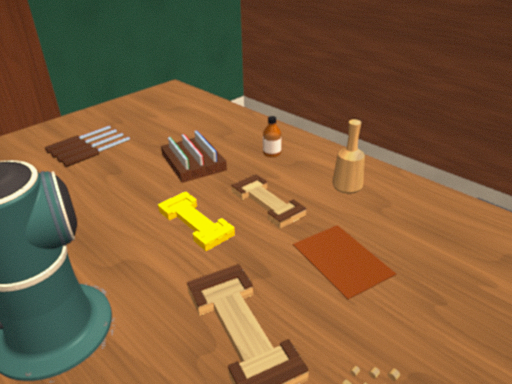

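Scene view: red candidates are the red plate in the rack's middle slot (370,256) and the orange-brown pad (160,167, not a plate). The blue (360,272) and green (383,245) plates are the others in the rack. Holder candidates are large pale (218,93), small pale (245,213) and yellow (301,170). By the description I choose small pale. The mallet is at (158,255) and the oil at (277,310).

```bash
cat > h.py <<'E'
import numpy as np,cv2
from rig import robot,vision
def grab(n):
    s=robot.sense();f=vision.grab_frame(n)
    if n=='wrist':
        T=np.eye(4);T[:3,:3]=s['tool_rot'];T[:3,3]=s['position'];f['world_from_camera']=T@f['hand_eye']
    return f
def ray(f,uv,z):
    uv=np.atleast_2d(uv).astype(float);W=np.array(f['world_from_camera'])
    d=np.c_[(uv[:,0]-f['cx'])/f['fx'],(uv[:,1]-f['cy'])/f['fy'],np.ones(len(uv))]@W[:3,:3].T
    return W[:3,3]+d*((z-W[2,3])/d[:,2])[:,None]
def proj(f,p):
    W=np.array(f['world_from_camera']);c=(np.atleast_2d(p)-W[:3,3])@W[:3,:3]
    return np.c_[f['cx']+f['fx']*c[:,0]/c[:,2],f['cy']+f['fy']*c[:,1]/c[:,2]]
def mask(f,lo,hi):
    return cv2.inRange(cv2.cvtColor(f['image'],cv2.COLOR_RGB2HSV),lo,hi)
def big(m,box=None):
    if box:
        k=np.zeros_like(m);k[box[1]:box[3],box[0]:box[2]]=255;m=m&k
    return max(cv2.findContours(m,cv2.RETR_EXTERNAL,cv2.CHAIN_APPROX_NONE)[0],key=cv2.contourArea)
def rect(f,c,z):
    "min-area rectangle of a contour cast onto height z: centre, sizes(mm), long-axis angle"
    p=ray(f,c[:,0],z)[:,:2];r=cv2.minAreaRect((p*1000).astype(np.float32))
    b=cv2.boxPoints(r);e=[b[1]-b[0],b[2]-b[1]];l=max(e,key=np.linalg.norm)
    return np.round(r[0],1),np.round(r[1],1),round(float(np.degrees(np.arctan2(l[1],l[0])))%180,2)
E
python3 - <<'E'
from h import *
f=dict(np.load('scene0.npz'));im=f['image']
for u,v in[(370,256),(160,167),(245,213),(215,192),(270,228),(325,262),(200,230),(360,272),(383,245)]:
    print(u,v,cv2.cvtColor(im[v:v+1,u:u+1],cv2.COLOR_RGB2HSV)[0,0])
a=im[215:315,310:430];b=im[175:255,190:300]
A=cv2.resize(a,None,fx=4,fy=4,interpolation=2)
B=cv2.resize(b,None,fx=3,fy=3,interpolation=2);B=cv2.copyMakeBorder(B,0,400-240,0,0,0)
cv2.imwrite('pics/crop.png',np.hstack([A,B[:,:310]])[...,::-1])
E
```

```text
370 256 [  1 234 239]
160 167 [ 10 216 208]
245 213 [ 23 103 241]
215 192 [ 11 174 135]
270 228 [ 27  80 255]
325 262 [ 10 181 124]
200 230 [ 14 158 190]
360 272 [109 205 182]
383 245 [ 62 180 146]
```

View pics/crop.png

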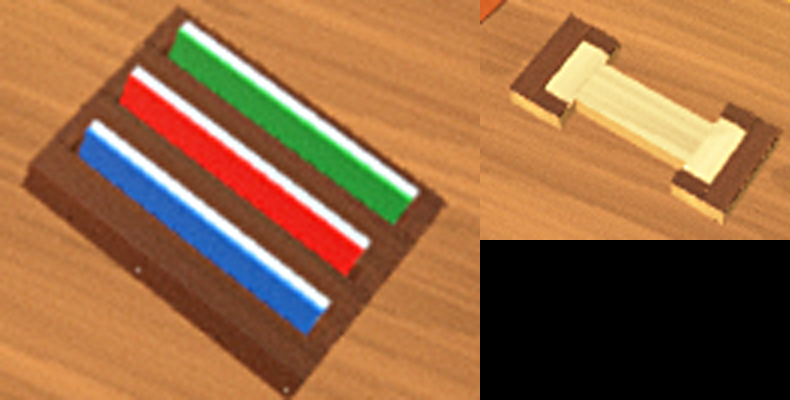

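The close crop confirms it: the red plate is in the middle slot, with its white top edge running from (344,232) to (402,276) and its red face toward the camera. The small pale holder has dark stops at (215,192) and (270,228).

Run:
```python
from h import *
f=dict(np.load('scene0.npz'))
w=mask(f,(0,0,190),(180,60,255));k=np.zeros_like(w);k[215:315,310:430]=255
for c in sorted(cv2.findContours(w&k,cv2.RETR_EXTERNAL,cv2.CHAIN_APPROX_NONE)[0],key=cv2.contourArea)[-3:]:
    print('white top',c[:,0].mean(0),rect(f,c,.060))
print('red',rect(f,big(mask(f,(0,200,100),(5,255,255)),(310,215,430,315)),.05))
print('pad',rect(f,big(mask(f,(5,190,150),(12,255,255)),(100,120,220,210)),.003))
d=mask(f,(0,120,0),(14,255,160))
p=[c for c in cv2.findContours(d,cv2.RETR_EXTERNAL,cv2.CHAIN_APPROX_NONE)[0] if cv2.contourArea(c)>150]
for c in p: print('dark',c[:,0].mean(0),cv2.contourArea(c),rect(f,c,.024))
for box in[(195,175,295,250),(165,50,270,135)]:
    k=np.zeros_like(d);k[box[1]:box[3],box[0]:box[2]]=255
    q=cv2.findNonZero(d&k);print('holder',rect(f,q,.024))
# rough mallet, oil feet
print('mallet,oil',ray(f,[(160,272),(277,320)],0.0)[:,:2].round(3).tolist())
g=dict(np.load('side0.npz'))
print('pad side',rect(g,big(mask(g,(5,190,100),(12,255,255)),(280,220,400,300)),.003))
```

```text
white top [384.5        241.81034483] (array([518.3, 300. ]), array([148.1,   6. ]), 72.62)
white top [372.49152542 253.94067797] (array([557.9, 284.7]), array([148.7,   5.5]), 72.39)
white top [362.24369748 268.1512605 ] (array([598.6, 274.6]), array([150. ,   5.5]), 72.32)
red (array([565.5, 281.8]), array([151.8,  18.3]), 72.3)
pad (array([ 521.9, -276.8]), array([191.7, 131.1]), 75.45)
dark [368.15966387 264.19327731] 5198.0 (array([562.5, 284.3]), array([183. , 155.1]), 72.25)
dark [273.15929204 227.78761062] 374.5 (array([570.5,  59.5]), array([49.7, 85.8]), 172.68)
dark [501.14141414 228.82828283] 420.5 (array([343.7, 537.3]), array([122.8,  25.8]), 0.44)
dark [216.74489796 195.78571429] 328.0 (array([550.9, -91.5]), array([48.9, 84.5]), 172.41)
dark [243.64545455 108.96363636] 459.0 (array([ 266. , -163.1]), array([ 67.6, 118. ]), 160.6)
dark [191.77358491  70.11320755] 393.0 (array([ 198., -359.]), array([ 70.6, 118.1]), 161.23)
holder (array([557.5, -42.7]), array([255.8,  85.8]), 82.72)
holder (array([ 231.7, -261.7]), array([276.5, 118. ]), 70.84)
mallet,oil [[0.771, -0.121], [0.758, 0.156]]
pad side (array([ 521. , -279.6]), array([190.7, 129.9]), 75.06)
```

```bash
cat >> h.py <<'E'
from scipy.spatial.transform import Rotation as Ro
def go(p,yaw,tilt=0):
    "shift and turn in tool axes to TCP p, tool y at world yaw (deg), tilted by tilt deg toward tool +y"
    s=robot.sense();R=np.array(s['tool_rot']);a=np.radians(yaw)
    y=np.array([np.cos(a),np.sin(a),0]);z=np.array([0,0,-1.]);T=np.c_[np.cross(y,z),y,z]@Ro.from_rotvec([-np.radians(tilt),0,0]).as_matrix()
    print('t',round(s['t'],2),'pos',np.round(s['position'],4),'shift',np.round(R.T@(np.array(p)-s['position']),4),'turn',np.round(Ro.from_matrix(R.T@T).as_rotvec(),3))
E
python3 -m pendant '[[0.05,-0.458,-0.247,0.055,0,0,1.6],[0.05,-0.458,-0.247,0.055,0,0,1.6],[0.05,-0.458,-0.247,0.055,0,0,1.6],[0.05,-0.458,-0.247,0.055,0,0,1.6],[0.05,-0.458,-0.247,0.055,0,0,1.6],[0.05,-0.458,-0.247,0.055,0,0,1.6],[0.05,-0.458,-0.247,0.055,0,0,1.6],[0.05,-0.458,-0.247,0.055,0,0,1.6]]' 30
python3 -c "
from h import *
go([.558,.285,.16],-17.6)"
```

```text
t: 0.82
position: [0.4234, 0.416, 0.1803]
tool_rot: [[-0.283, 0.959, -0.0], [0.959, 0.283, -0.0], [-0.0, -0.0, -1.0]]
wrist_force: [-0.1, 0.9, -0.3]
gripper_width: 0.566
grasp_force: 0.0
t 0.82 pos [0.4234 0.416  0.1803] shift [-0.1638  0.092   0.0203] turn [-0.     0.     0.594]
```

```bash
python3 -m pendant '[[0.03,-0.164,0.092,0.02,0,0,0.594],[0.03,-0.164,0.092,0.02,0,0,0.594],[0.03,-0.164,0.092,0.02,0,0,0.594],[0.03,-0.164,0.092,0.02,0,0,0.594],[0.03,-0.164,0.092,0.02,0,0,0.594],[0.03,-0.164,0.092,0.02,0,0,0.594],[0.03,-0.164,0.092,0.02,0,0,0.594],[0.03,-0.164,0.092,0.02,0,0,0.594]]'
python3 - <<'E'
from h import *
go([.558,.285,.16],-17.6)
f=grab('wrist');np.savez('w1.npz',**f);cv2.imwrite('pics/w1.png',f['image'][...,::-1])
E
```

```text
t: 1.48
position: [0.5573, 0.2876, 0.1604]
tool_rot: [[0.295, 0.955, -0.001], [0.955, -0.295, 0.0], [-0.0, -0.001, -1.0]]
wrist_force: [-0.7, 0.3, -0.5]
gripper_width: 0.341
grasp_force: 0.0
t 1.48 pos [0.5573 0.2876 0.1604] shift [-0.0023  0.0014  0.0004] turn [-0.001  0.     0.007]
```

View pics/w1.png

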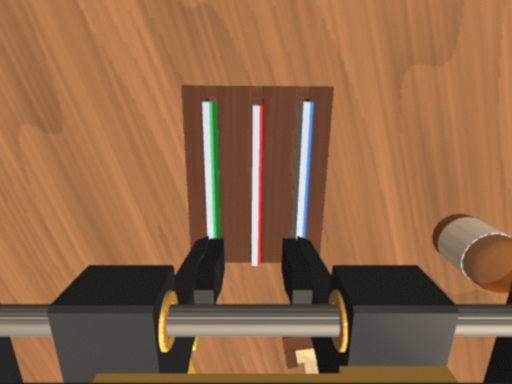

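The wrist view shows the red plate's white top edge running from (257,105) to (255,265), between the green plate (212) and the blue plate (304). The fingers are at (205,265) and (302,265).

Run:
```python
from h import *
f=dict(np.load('w1.npz'))
w=mask(f,(0,0,170),(180,70,255));k=np.zeros_like(w);k[95:275,235:280]=255
c=big(w&k);r=rect(f,c,.06);print(r,cv2.boundingRect(c))
w=mask(f,(0,150,100),(6,255,255))|mask(f,(172,150,100),(180,255,255));k[:]=0;k[95:275,250:280]=255
print('red',rect(f,big(w&k),.06))
x,y=r[0]/1000
for z in(.12,.037): go([x,y,z],r[2]-90)
```

```text
(array([558., 284.]), array([149.5,   5.7]), 72.18) (251, 106, 8, 160)
red (array([562.9, 283.3]), array([151.1,   2.9]), 72.38)
t 1.53 pos [0.5571 0.2881 0.1606] shift [-0.0037  0.0021  0.0406] turn [-0.001  0.     0.012]
t 1.53 pos [0.5571 0.2881 0.1606] shift [-0.0037  0.0022  0.1236] turn [-0.001  0.     0.012]
```

```bash
python3 -m pendant '[[0.03,-0.0037,0.0034,0.02,0,0,0.012],[0.03,-0.0037,0.0034,0.05,0,0,0.012],[0.03,-0.0037,0.0034,0.075,0,0,0.012],[0.03,-0.0037,0.0034,0.09,0,0,0.012],[0.03,-0.0037,0.0034,0.105,0,0,0.012],[0.03,-0.0037,0.0034,0.115,0,0,0.012],[0.03,-0.0037,0.0034,0.12,0,0,0.012],[0.03,-0.0037,0.0034,0.1235,0,0,0.012]]'
python3 -c "
from h import *
go([.5593,.2836,.037],-17.75)"
```

```text
t: 2.2
position: [0.5594, 0.2837, 0.0369]
tool_rot: [[0.306, 0.952, -0.001], [0.952, -0.306, -0.0], [-0.0, -0.0, -1.0]]
wrist_force: [0.2, -0.4, -0.2]
gripper_width: 0.339
grasp_force: 0.0
t 2.2 pos [0.5594 0.2837 0.0369] shift [-0.0001 -0.     -0.0001] turn [-0.     0.    -0.001]
```

```bash
python3 -m pendant '[[0.012,0,0,0,0,0,0],[0.004,0,0,0,0,0,0],[0.004,0,0,0,0,0,0],[0.004,0,0,0,0,0,0],[0.004,0,0,0,0,0,0],[0.004,0,0,0,0,0,0],[0.004,0,0,0,0,0,0],[0.004,0,0,0,0,0,0]]' 30
```

```text
t: 2.87
position: [0.5603, 0.2828, 0.0376]
tool_rot: [[0.308, 0.951, 0.0], [0.951, -0.308, 0.0], [0.0, 0.0, -1.0]]
wrist_force: [0.3, 1.2, 1.8]
gripper_width: 0.043
grasp_force: 0.6
```

Run:
```python
from h import *
s=robot.sense();print(s['gripper_width'],s['grasp_force'],s['position'],s['wrist_force'])
f=grab('wrist');np.savez('w2.npz',**f);cv2.imwrite('pics/w2.png',f['image'][...,::-1])
```

```text
0.04343501842892511 0.5524457269348204 [0.56034799 0.28279    0.03755163] [0.30165661 1.16868865 1.7712337 ]
```

View pics/w2.png

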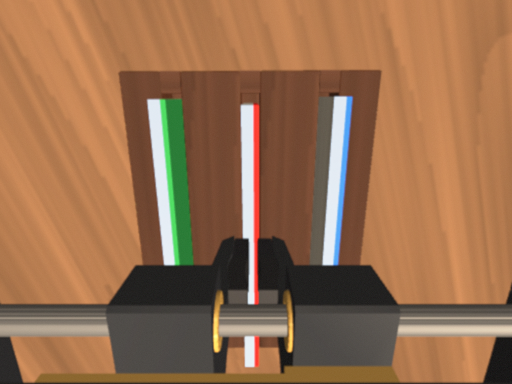

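The plate is between the fingers: its top edge runs from (249,105) to (252,365). The fingers stopped at the commanded opening with little force, so I command fully shut.

```bash
python3 -m pendant '[[0,0,0,0,0,0,0],[0,0,0,0,0,0,0],[0,0,0,0,0,0,0],[0,0,0,0,0,0,0],[0,0,0,0,0,0,0],[0,0,0,0,0,0,0],[0,0,0,0,0,0,0],[0,0,0,0,0,0,0]]' 40
```

```text
t: 3.58
position: [0.5604, 0.2828, 0.0376]
tool_rot: [[0.308, 0.951, 0.0], [0.951, -0.308, 0.0], [0.0, 0.0, -1.0]]
wrist_force: [-0.2, -0.2, 6.0]
gripper_width: 0.003
grasp_force: 2.6
```

Run:
```python
from h import *
f=grab('wrist');s=grab('scene')
a=cv2.resize(f['image'][200:384,150:350],None,fx=2,fy=2);b=cv2.resize(s['image'][200:320,310:430],None,fx=3,fy=3)[:360]
b=cv2.copyMakeBorder(b,0,8,0,0,0);cv2.imwrite('pics/w3.png',np.hstack([a,b])[...,::-1]);print(robot.sense()['wrist_force'])
```

```text
[-1.13396096 -1.13659503  5.23990278]
```

View pics/w3.png

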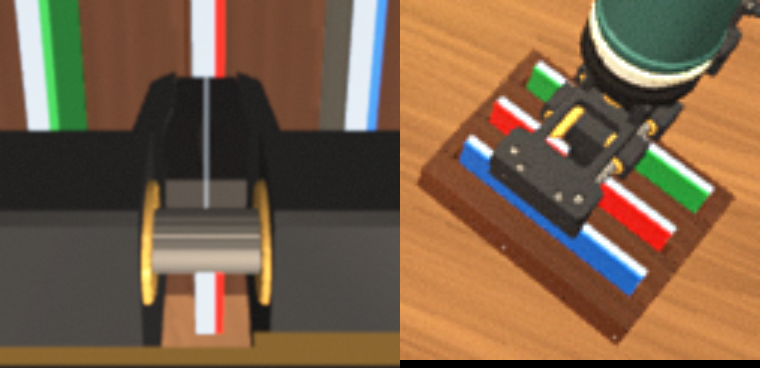

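The fingers look nearly shut with only a sliver of white between them, which contradicts an 8 mm plate being gripped. I check the geometry: where the TCP and the plate's ends project.

Run:
```python
from h import *
f=dict(np.load('w2.npz'));s=robot.sense();R=np.array(s['tool_rot']);p=np.array(s['position'])
for z in(.05,.06,.07):
    q=ray(f,[(249.5,104),(252,367)],z);print(z,np.linalg.norm(q[0]-q[1]),q.mean(0))
for t in[(0,0,0),(.009,0,0),(0,0,-.0187),(.009,0,-.0187),(.009,0,-.04),(0,.004,0),(-.009,0,0)]: print(t,proj(f,p+R@np.array(t)).round(0))
print(np.round(f['hand_eye'],4).tolist())
print(robot.sense())
```

```text
0.05 0.16145523251320545 [0.55766047 0.278145   0.05      ]
0.06 0.15116541784562443 [0.55936932 0.28321595 0.06      ]
0.07 0.1408756031780435 [0.56107818 0.28828691 0.07      ]
(0, 0, 0) [[253. 236.]]
(0.009, 0, 0) [[253. 222.]]
(0, 0, -0.0187) [[253. 251.]]
(0.009, 0, -0.0187) [[253. 235.]]
(0.009, 0, -0.04) [[253. 255.]]
(0, 0.004, 0) [[260. 236.]]
(-0.009, 0, 0) [[253. 249.]]
[[-0.0002, -0.9536, -0.3011, 0.0788], [1.0, -0.0001, -0.0003, -0.0001], [0.0003, -0.3011, 0.9536, -0.1693], [0.0, 0.0, 0.0, 1.0]]
{'t': 3.6833, 'q': array([ 4.27834799e-01,  3.38162176e-01,  1.86108897e+00, -1.02331746e-04,
        9.41924083e-01,  7.40855258e-01]), 'joint_velocities': array([ 2.79055736e-04,  1.59807419e-05, -5.24643780e-04,  1.05889301e-03,
        1.53999523e-03, -4.08427335e-04]), 'joint_torque': array([ 3.42444945e-01, -4.56554675e+01, -2.87521809e+01,  2.14861287e-01,
       -4.92255706e-01,  1.94470675e-03]), 'position': array([0.56035552, 0.28285743, 0.03763046]), 'tool_rot': array([[ 3.07876426e-01,  9.51426264e-01,  4.14132852e-04],
       [ 9.51426328e-01, -3.07876489e-01,  9.78931102e-05],
       [ 2.20639845e-04,  3.63877918e-04, -9.99999909e-01]]), 'wrist_force': array([-1.13396096, -1.13659503,  5.23990278]), 'torque': array([-0.27153671,  0.2306112 ,  0.01568122]), 'grasp_force': 2.600897520314902, 'gripper_width': 0.006425757187393359}
```

The visible fingertips sit at about the plate-top height: v=238, where the TCP's front edge should be near v=222. So the fingers probably closed on top of the plate rather than beside it, which fits the 5 N upward force. I open and probe downwards gently, watching the force.

```bash
python3 -m pendant '[[0.03,0,0,-0.003,0,0,0],[0.03,0,0,-0.003,0,0,0],[0.03,0,0,-0.003,0,0,0],[0.03,0,0,-0.003,0,0,0],[0.03,0,0,0,0,0,0],[0.03,0,0,0.004,0,0,0],[0.03,0,0,0.007,0,0,0],[0.03,0,0,0.007,0,0,0]]' 30
python3 - <<'E'
from h import *
go([.5593,.2836,.037],-17.75)
f=grab('wrist');w=mask(f,(0,0,170),(180,70,255));k=np.zeros_like(w);k[80:235,235:280]=255
c=big(w&k);print(cv2.boundingRect(c),rect(f,c,.06),f['image'][200:270:4,[205,300]].sum(2).tolist())
g=grab('side');a=proj(g,[.56,.283,.05])[0].astype(int);print(a)
u,v=a;cv2.imwrite('pics/s2.png',cv2.resize(g['image'][max(v-60,0):v+50,max(u-70,0):u+70],None,fx=5,fy=5,interpolation=2)[...,::-1])
E
```

```text
t: 4.35
position: [0.5592, 0.2824, 0.0289]
tool_rot: [[0.308, 0.951, -0.002], [0.951, -0.308, -0.001], [-0.001, -0.002, -1.0]]
wrist_force: [-0.3, 0.3, -0.4]
gripper_width: 0.342
grasp_force: 0.0
t 4.35 pos [0.5592 0.2824 0.0289] shift [ 0.0011 -0.0003 -0.0081] turn [-0.002  0.001 -0.003]
(245, 103, 13, 132) (array([572.6, 326.3]), array([60.9,  5.4]), 72.29) [[244, 243], [248, 247], [248, 247], [249, 246], [248, 246], [254, 246], [251, 248], [249, 252], [251, 251], [210, 207], [101, 96], [102, 103], [117, 95], [106, 79], [83, 87], [92, 92], [91, 90], [93, 88]]
[191 147]
```

View pics/s2.png

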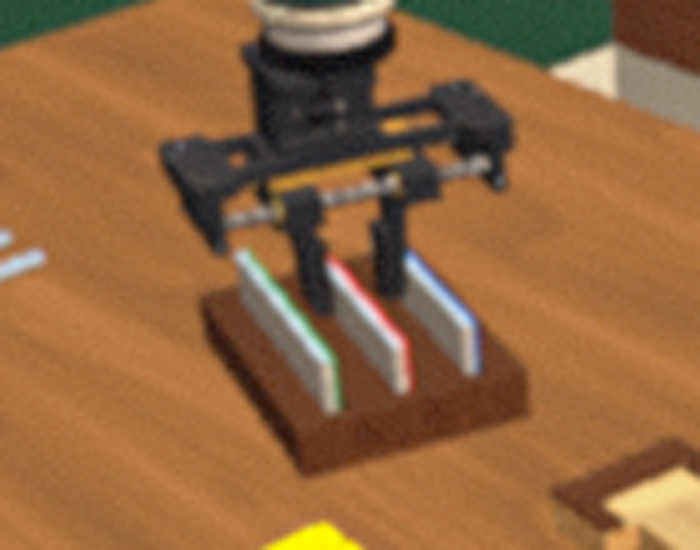

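No contact at a reported TCP z of 0.0289, which is below the rack top. The side crop shows the fingers straddling the red plate, with the left fingertip at (320,312) in the crop, or (185,149) in the full image. I compare this with the geometry.

Run:
```python
from h import *
g=grab('side');s=robot.sense();R=np.array(s['tool_rot']);p=np.array(s['position'])
for z in(0,-.01,-.02,-.03,-.062): print(z,(proj(g,p+R@np.array([[-.009,-.016,z],[-.009,-.03,z],[-.009,.016,z],[-.009,.03,z]]).T.__class__(np.array([[-.009,-.016,z],[-.009,-.03,z],[-.009,.016,z],[-.009,.03,z]]).T) if 0 else [p+R@np.array(t) for t in[(-.009,-.016,z),(-.009,-.03,z),(-.009,.016,z),(-.009,.03,z)]])-[121,87])*5)
f=dict(np.load('w2.npz'))
```

```text
0 [[336.34536402 343.53827452]
 [313.50969405 349.393482  ]
 [387.85374723 330.33120544]
 [410.09305845 324.62890805]]
-0.01 [[334.55860033 328.4865932 ]
 [311.6131642  334.30666423]
 [386.31151454 315.3595541 ]
 [408.65509477 309.6921428 ]]
-0.02 [[332.75579374 313.2997667 ]
 [309.6995361  319.08383063]
 [384.75556253 300.25471872]
 [407.20439085 294.62303902]]
-0.03 [[330.93672722 297.97596667]
 [307.76857749 303.72313347]
 [383.18570733 285.0149142 ]
 [405.74077663 279.41983013]]
-0.062 [[325.00384777 247.99744354]
 [301.4702663  253.62032425]
 [378.06653914 235.31917   ]
 [400.96841739 229.84722221]]
```

Tips are about 21 mm behind the reported TCP in two independent views, and the contact at the plate's top edge agrees. So the working offset is tip z = TCP z + 0.0215, with the grasp point about 40 mm behind the reported TCP. I go down and grip.

```bash
python3 -m pendant '[[0.03,0.001,0,0.002,0,0,0],[0.03,0.001,0,0.005,0,0,0],[0.03,0.001,0,0.008,0,0,0],[0.03,0.001,0,0.011,0,0,0],[0.03,0.001,0,0.013,0,0,0],[0.03,0.001,0,0.015,0,0,0],[0.02,0.001,0,0.015,0,0,0],[0.012,0.001,0,0.015,0,0,0]]'
python3 -m pendant '[[0,0,0,0,0,0,0],[0,0,0,0,0,0,0],[0,0,0,0,0,0,0],[0,0,0,0,0,0,0],[0,0,0,0,0,0,0],[0,0,0,0,0,0,0],[0,0,0,0,0,0,0],[0,0,0,0,0,0,0]]' 40
```

```text
t: 5.17
position: [0.5603, 0.2837, 0.015]
tool_rot: [[0.308, 0.951, -0.0], [0.951, -0.308, -0.0], [-0.0, -0.0, -1.0]]
wrist_force: [0.7, 0.2, 0.3]
gripper_width: 0.212
grasp_force: 0.0
t: 5.83
position: [0.5605, 0.2838, 0.0154]
tool_rot: [[0.308, 0.951, 0.0], [0.951, -0.308, 0.0], [0.0, 0.0, -1.0]]
wrist_force: [0.2, 0.2, 0.3]
gripper_width: 0.089
grasp_force: 40.0
```

Gripped: opening 7.8 mm, 40 N. Now straight up.

```bash
python3 -m pendant '[[0,0,0,-0.003,0,0,0],[0,0,0,-0.009,0,0,0],[0,0,0,-0.02,0,0,0],[0,0,0,-0.035,0,0,0],[0,0,0,-0.055,0,0,0],[0,0,0,-0.08,0,0,0],[0,0,0,-0.1,0,0,0],[0,0,0,-0.12,0,0,0]]'
python3 - <<'E'
from h import *
a=np.radians(-14.75);X=np.array([np.cos(a),np.sin(a),0])
B=np.array([.5215,-.278,0])+.024*X
th=np.radians(40);z=np.sin(th)*X-np.array([0,0,np.cos(th)])
for h in(.08,.0085,.0056):
    p=B+[0,0,h]-.0074*z; print(h,p.round(4)); go(p,-14.75,40)
go(np.r_[(B-.0074*z)[:2],.137],-14.75)
E
```

```text
t: 6.5
position: [0.5607, 0.2839, 0.1376]
tool_rot: [[0.308, 0.951, 0.001], [0.951, -0.308, 0.001], [0.001, 0.001, -1.0]]
wrist_force: [0.2, -0.9, -1.7]
gripper_width: 0.087
grasp_force: 40.0
0.08 [ 0.5401 -0.2829  0.0857]
t 6.5 pos [0.5607 0.2839 0.1376] shift [-0.5456  0.1549  0.0516] turn [-0.697  0.019 -0.054]
0.0085 [ 0.5401 -0.2829  0.0142]
t 6.5 pos [0.5607 0.2839 0.1376] shift [-0.5457  0.1548  0.1231] turn [-0.697  0.019 -0.054]
0.0056 [ 0.5401 -0.2829  0.0113]
t 6.5 pos [0.5607 0.2839 0.1376] shift [-0.5457  0.1548  0.126 ] turn [-0.697  0.019 -0.054]
t 6.5 pos [0.5607 0.2839 0.1376] shift [-5.456e-01  1.549e-01  3.000e-04] turn [ 0.001 -0.001 -0.056]
```

```bash
python3 -m pendant '[[0,-0.03,0.015,0,0,0,-0.02],[0,-0.065,0.025,0,0,0,-0.05],[0,-0.1,0.035,0,0,0,-0.05],[0,-0.14,0.045,0,0,0,-0.05],[0,-0.18,0.055,0,0,0,-0.05],[0,-0.22,0.065,0,0,0,-0.05],[0,-0.26,0.075,0,0,0,-0.05],[0,-0.295,0.085,0,0,0,-0.05]]'
python3 -c "
from h import *
go([.5401,-.2829,.0857],-14.75,40)"
```

```text
t: 7.17
position: [0.5499, -0.0254, 0.1365]
tool_rot: [[0.26, 0.966, 0.001], [0.966, -0.26, -0.001], [-0.0, 0.001, -1.0]]
wrist_force: [-0.0, -0.2, -0.9]
gripper_width: 0.088
grasp_force: 40.0
t 7.17 pos [ 0.5499 -0.0254  0.1365] shift [-0.2512  0.0575  0.0509] turn [-0.697  0.002 -0.005]
```

```bash
python3 -m pendant '[[0,-0.035,0.008,0.005,-0.08,0,0],[0,-0.075,0.016,0.01,-0.16,0,0],[0,-0.115,0.024,0.015,-0.24,0,0],[0,-0.15,0.032,0.02,-0.34,0,0],[0,-0.185,0.04,0.03,-0.43,0,0],[0,-0.215,0.048,0.037,-0.52,0,0],[0,-0.24,0.054,0.045,-0.61,0,0],[0,-0.251,0.0575,0.05,-0.697,0,-0.005]]'
python3 -c "
from h import *
go([.5401,-.2829,.0857],-14.75,40)"
```

```text
t: 7.83
position: [0.5441, -0.2533, 0.0921]
tool_rot: [[0.242, 0.802, 0.546], [0.97, -0.212, -0.119], [0.021, 0.558, -0.83]]
wrist_force: [1.1, 0.8, -2.3]
gripper_width: 0.085
grasp_force: 39.9
t 7.83 pos [ 0.5441 -0.2533  0.0921] shift [-0.0298 -0.0005  0.0067] turn [-0.106 -0.024 -0.002]
```

```bash
python3 -m pendant '[[0,0,0,0,0,0,0],[0,0,0,0,0,0,0],[0,0,0,0,0,0,0],[0,0,0,0,0,0,0],[0,0,0,0,0,0,0],[0,0,0,0,0,0,0],[0,0,0,0,0,0,0],[0,0,0,0,0,0,0]]'
python3 - <<'E'
from h import *
for z in(.0857,.0142): go([.5401,-.2829,z],-14.75,40)
f=grab('scene');np.savez('sc2.npz',**f)
w=mask(f,(0,200,100),(6,255,255));k=np.zeros_like(w);k[60:260,60:280]=255
print('pad?',rect(f,big(mask(f,(5,190,150),(12,255,255)),(100,120,220,210)),.003))
E
```

```text
t: 8.5
position: [0.5458, -0.2513, 0.0921]
tool_rot: [[0.24, 0.804, 0.544], [0.971, -0.211, -0.116], [0.021, 0.556, -0.831]]
wrist_force: [-0.1, 0.4, -2.3]
gripper_width: 0.085
grasp_force: 39.9
t 8.5 pos [ 0.5458 -0.2513  0.0921] shift [-0.0322 -0.0015  0.0059] turn [-0.108 -0.026 -0.001]
t 8.5 pos [ 0.5458 -0.2513  0.0921] shift [-0.0337 -0.0412  0.0653] turn [-0.108 -0.026 -0.001]
pad? (array([ 521.8, -276.7]), array([191.2, 131. ]), 75.24)
```

```bash
python3 -m pendant '[[0,-0.01,-0.001,0.003,-0.03,-0.01,0],[0,-0.02,-0.001,0.005,-0.07,-0.02,0],[0,-0.032,-0.001,0.006,-0.108,-0.026,0],[0,-0.033,-0.006,0.014,-0.108,-0.026,0],[0,-0.0333,-0.014,0.025,-0.108,-0.026,0],[0,-0.0335,-0.022,0.037,-0.108,-0.026,0],[0,-0.0336,-0.028,0.046,-0.108,-0.026,0],[0,-0.0337,-0.033,0.053,-0.108,-0.026,0]]'
python3 - <<'E'
from h import *
for z in(.0142,.0113): go([.5401,-.2829,z],-14.75,40)
E
```

```text
t: 9.22
position: [0.539, -0.2838, 0.0275]
tool_rot: [[0.257, 0.742, 0.62], [0.966, -0.197, -0.165], [0.0, 0.641, -0.767]]
wrist_force: [0.4, -0.2, -2.5]
gripper_width: 0.087
grasp_force: 39.9
t 9.22 pos [ 0.539  -0.2838  0.0275] shift [ 0.0011 -0.0079  0.0108] turn [-0.002  0.001 -0.002]
t 9.22 pos [ 0.539  -0.2838  0.0275] shift [ 0.0011 -0.0097  0.013 ] turn [-0.002  0.001 -0.002]
```

```bash
python3 -m pendant '[[0,0.001,-0.002,0.003,0,0,0],[0,0.001,-0.004,0.006,0,0,0],[0,0.001,-0.006,0.008,0,0,0],[0,0.001,-0.0075,0.01,0,0,0],[0,0.001,-0.0085,0.0115,0,0,0],[0,0.001,-0.009,0.012,0,0,0],[0,0.001,-0.0095,0.013,0,0,0],[0,0.001,-0.0097,0.0133,0,0,0]]'
python3 - <<'E'
from h import *
go([.5401,-.2829,.0113],-14.75,40)
E
```

```text
t: 9.88
position: [0.541, -0.283, 0.0124]
tool_rot: [[0.256, 0.741, 0.621], [0.967, -0.196, -0.164], [0.0, 0.643, -0.766]]
wrist_force: [-0.6, 0.2, -1.8]
gripper_width: 0.086
grasp_force: 39.9
t 9.88 pos [ 0.541  -0.283   0.0124] shift [-0.0001 -0.0014  0.0003] turn [-0.     0.001 -0.001]
```

```bash
python3 -m pendant '[[0,0,-0.0004,0.0005,0,0,0],[0,0,-0.0008,0.001,0,0,0],[0.009,0,-0.0008,0.001,0,0,0],[0.011,0,-0.0008,0.001,0,0,0],[0.014,0,-0.0008,0.001,0,0,0],[0.018,0,-0.0008,0.001,0,0,0],[0.024,0,-0.0008,0.001,0,0,0],[0.03,0,-0.0008,0.001,0,0,0]]'
python3 - <<'E'
from h import *
go([.5401,-.2829,.0113],-14.75,40)
f=grab('side');g=grab('scene')
u,v=proj(f,[.5215,-.278,.03])[0].astype(int);x,y=proj(g,[.5215,-.278,.03])[0].astype(int)
A=cv2.resize(f['image'][v-65:v+55,u-65:u+65],(390,360),interpolation=2);B=cv2.resize(g['image'][y-65:y+55,x-65:x+65],(390,360),interpolation=2)
cv2.imwrite('pics/lay1.png',np.hstack([A,B])[...,::-1])
E
```

```text
t: 10.55
position: [0.5411, -0.283, 0.0113]
tool_rot: [[0.256, 0.741, 0.621], [0.967, -0.196, -0.164], [0.0, 0.643, -0.766]]
wrist_force: [-0.3, 0.0, -0.8]
gripper_width: 0.325
grasp_force: 0.4
t 10.55 pos [ 0.5411 -0.283   0.0113] shift [-0.0002 -0.0007 -0.0007] turn [-0.     0.    -0.001]
```

View pics/lay1.png

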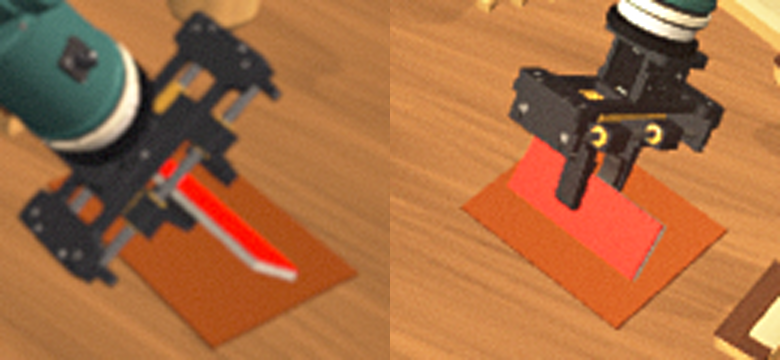

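The left crop shows the plate leaning on the lower finger with its low edge on the pad. The right crop shows the red face toward the camera and up. I withdraw the lower finger horizontally so the plate comes down gently.

```bash
python3 -m pendant '[[0.03,0,-0.003,-0.0025,0,0,0],[0.03,0,-0.0065,-0.0055,0,0,0],[0.03,0,-0.01,-0.0085,0,0,0],[0.03,0,-0.0135,-0.0115,0,0,0],[0.03,0,-0.017,-0.0145,0,0,0],[0.03,0,-0.0205,-0.0175,0,0,0],[0.03,0,-0.024,-0.0205,0,0,0],[0.03,0,-0.0275,-0.0235,0,0,0]]'
python3 -m pendant '[[0.03,0,-0.004,-0.0033,0,0,0],[0.03,0,-0.008,-0.0067,0,0,0],[0.03,0,-0.012,-0.01,0,0,0],[0.03,0,-0.016,-0.0133,0,0,0],[0.03,0,-0.012,-0.025,0,0,0],[0.03,0,-0.005,-0.045,0,0,0],[0.03,0,0.0,-0.07,0,0,0],[0.03,0,0.01,-0.1,0,0,0]]'
python3 - <<'E'
from h import *
g=grab('scene');np.savez('sc3.npz',**g)
c=big(mask(g,(0,100,100),(5,255,255)),(90,90,280,230));print(cv2.contourArea(c),rect(g,c,.011))
go([.52,-.28,.20],-14.75)
E
```

```text
t: 11.32
position: [0.5058, -0.2737, 0.0118]
tool_rot: [[0.256, 0.74, 0.622], [0.967, -0.196, -0.164], [0.0, 0.643, -0.766]]
wrist_force: [0.1, -0.4, 0.1]
gripper_width: 0.34
grasp_force: 0.0
t: 11.98
position: [0.4545, -0.2586, 0.0853]
tool_rot: [[0.254, 0.741, 0.622], [0.967, -0.197, -0.16], [0.004, 0.642, -0.767]]
wrist_force: [1.4, -0.0, 0.1]
gripper_width: 0.339
grasp_force: 0.0
926.5 (array([ 517.5, -276.3]), array([151.1,  52.8]), 74.93)
t 12.03 pos [ 0.4555 -0.2606  0.0908] shift [-0.0025  0.122  -0.0398] turn [0.703 0.001 0.001]
```

The plate lies flat: its red face measures 151×53 mm at (0.5175,−0.2763), red up. Next I go upright above it.

```bash
python3 -m pendant '[[0.07,0,0.01,-0.02,0.1,0,0],[0.07,0,0.03,-0.03,0.2,0,0],[0.07,0,0.05,-0.035,0.3,0,0],[0.07,0,0.07,-0.038,0.4,0,0],[0.07,0,0.09,-0.04,0.5,0,0],[0.07,-0.001,0.11,-0.04,0.6,0,0],[0.07,-0.0025,0.122,-0.04,0.7,0,0],[0.07,-0.0025,0.122,-0.04,0.703,0,0]]'
python3 -m pendant '[[0.07,0,0,0,0,0,0],[0.07,0,0,0,0,0,0],[0.07,0,0,0,0,0,0],[0.07,0,0,0,0,0,0],[0.07,0,0,0,0,0,0],[0.07,0,0,0,0,0,0],[0.07,0,0,0,0,0,0],[0.07,0,0,0,0,0,0]]'
python3 - <<'E'
from h import *
f=grab('wrist');np.savez('w4.npz',**f);cv2.imwrite('pics/w4.png',f['image'][...,::-1])
c=big(mask(f,(0,100,100),(5,255,255))|mask(f,(175,100,100),(180,255,255)));print(cv2.contourArea(c),cv2.boundingRect(c),rect(f,c,.011))
go([.5175,-.2763,-.010],-15.07)
E
```

```text
t: 12.7
position: [0.5246, -0.2811, 0.2005]
tool_rot: [[0.252, 0.967, 0.019], [0.968, -0.252, -0.004], [0.001, 0.019, -1.0]]
wrist_force: [0.3, -0.0, -0.2]
gripper_width: 0.792
grasp_force: 0.0
t: 13.37
position: [0.5202, -0.2795, 0.1962]
tool_rot: [[0.253, 0.967, 0.017], [0.967, -0.253, -0.001], [0.003, 0.017, -1.0]]
wrist_force: [-0.4, 0.5, -1.2]
gripper_width: 0.794
grasp_force: 0.0
5649.0 (223, 100, 49, 128) (array([ 517.4, -277.4]), array([149.8,  52.6]), 75.17)
t 13.42 pos [ 0.5204 -0.2795  0.1961] shift [ 0.0017 -0.0071  0.206 ] turn [ 0.017 -0.003  0.007]
```

```bash
python3 -m pendant '[[0.07,0.001,-0.007,0.02,0.017,-0.003,0.005],[0.07,0.001,-0.007,0.05,0.017,-0.003,0.005],[0.07,0.001,-0.007,0.08,0.017,-0.003,0.005],[0.07,0.001,-0.007,0.11,0.017,-0.003,0.005],[0.07,0.001,-0.007,0.135,0.017,-0.003,0.005],[0.07,0.001,-0.007,0.155,0.017,-0.003,0.005],[0.07,0.001,-0.007,0.17,0.017,-0.003,0.005],[0.07,0.001,-0.007,0.175,0.017,-0.003,0.005]]'
python3 - <<'E'
from h import *
go([.5174,-.2771,-.017],-14.95)
E
```

```text
t: 14.08
position: [0.5138, -0.2748, 0.0158]
tool_rot: [[0.258, 0.966, -0.007], [0.966, -0.258, 0.004], [0.002, -0.008, -1.0]]
wrist_force: [-0.4, 0.6, 0.4]
gripper_width: 0.794
grasp_force: 0.0
t 14.08 pos [ 0.5138 -0.2748  0.0158] shift [-0.0013  0.0044  0.0328] turn [-0.008 -0.002  0.   ]
```

```bash
python3 -m pendant '[[0.07,-0.001,0.003,0.004,-0.006,-0.002,0],[0.07,-0.001,0.003,0.009,-0.006,-0.002,0],[0.07,-0.001,0.003,0.013,-0.006,-0.002,0],[0.07,-0.001,0.003,0.017,-0.006,-0.002,0],[0.07,-0.001,0.003,0.02,-0.006,-0.002,0],[0.07,-0.001,0.003,0.022,-0.006,-0.002,0],[0.07,-0.001,0.003,0.024,-0.006,-0.002,0],[0.07,-0.001,0.003,0.024,-0.006,-0.002,0]]'
python3 - <<'E'
from h import *
go([.5174,-.2771,-.017],-14.95)
E
```

```text
t: 14.75
position: [0.5196, -0.2785, -0.0036]
tool_rot: [[0.258, 0.966, 0.004], [0.966, -0.258, -0.003], [-0.002, 0.005, -1.0]]
wrist_force: [0.0, -0.2, 0.6]
gripper_width: 0.796
grasp_force: 0.0
t 14.75 pos [ 0.5196 -0.2785 -0.0036] shift [ 0.0008 -0.0026  0.0134] turn [0.005 0.002 0.   ]
```

```bash
python3 -m pendant '[[0.07,0.0005,-0.002,0.003,0.004,0.002,0],[0.07,0.0005,-0.002,0.006,0.004,0.002,0],[0.07,0.0005,-0.002,0.008,0.004,0.002,0],[0.07,0.0005,-0.002,0.009,0.004,0.002,0],[0.07,0.0005,-0.002,0.01,0.004,0.002,0],[0.07,0.0005,-0.002,0.011,0.004,0.002,0],[0.07,0.0005,-0.002,0.012,0.004,0.002,0],[0.07,0.0005,-0.002,0.012,0.004,0.002,0]]'
python3 - <<'E'
from h import *
go([.5174,-.2771,-.017],-14.95)
E
```

```text
t: 15.42
position: [0.5179, -0.2776, -0.0157]
tool_rot: [[0.258, 0.966, 0.001], [0.966, -0.258, 0.0], [0.001, 0.001, -1.0]]
wrist_force: [-0.2, -0.0, 0.8]
gripper_width: 0.793
grasp_force: 0.0
t 15.42 pos [ 0.5179 -0.2776 -0.0157] shift [ 0.0003 -0.0006  0.0013] turn [ 0.001 -0.001  0.   ]
```

```bash
python3 -m pendant '[[0.07,0,-0.0005,0.0015,0.001,0,0],[0.07,0,-0.0005,0.0015,0.001,0,0],[0.06,0,-0.0005,0.0015,0.001,0,0],[0.054,0,-0.0005,0.0015,0.001,0,0],[0.04,0,-0.0005,0.0015,0.001,0,0],[0.04,0,-0.0005,0.0015,0.001,0,0],[0.04,0,-0.0005,0.0015,0.001,0,0],[0.04,0,-0.0005,0.0015,0.001,0,0]]' 30
```

```text
t: 16.08
position: [0.5176, -0.2775, -0.0169]
tool_rot: [[0.258, 0.966, 0.0], [0.966, -0.258, 0.0], [0.0, 0.0, -1.0]]
wrist_force: [-0.5, -0.4, -0.3]
gripper_width: 0.58
grasp_force: 30.0
```

```bash
python3 -m pendant '[[0.04,0,0,-0.003,0,0,0],[0.04,0,0,-0.01,0,0,0],[0.04,0,0,-0.025,0,0,0],[0.04,0,0,-0.045,0,0,0],[0.04,0,0,-0.065,0,0,0],[0.04,0,0,-0.085,0,0,0],[0.04,0,0,-0.1,0,0,0],[0.04,0,0,-0.1,0,0,0]]'
python3 - <<'E'
from h import *
P=[]
for n,box in(('scene0',(195,175,295,250)),('side0',(225,170,315,230))):
    f=dict(np.load(n+'.npz'))
    for vm in(140,160):
        d=mask(f,(0,100,0),(14,255,vm));k=np.zeros_like(d);k[box[1]:box[3],box[0]:box[2]]=255
        for c in cv2.findContours(d&k,cv2.RETR_EXTERNAL,cv2.CHAIN_APPROX_NONE)[0]:
            if cv2.contourArea(c)>120: print(n,vm,rect(f,c,.024),cv2.contourArea(c))
f=dict(np.load('scene0.npz'))
k=np.zeros(f['image'].shape[:2],np.uint8);k[175:255,195:295]=255
c=big(mask(f,(18,40,200),(34,140,255))&k);print('bed',rect(f,c,.018))
f=dict(np.load('side0.npz'));k[:]=0;k[170:230,225:315]=255
c=big(mask(f,(18,40,150),(34,140,255))&k);print('bed side',rect(f,c,.018))
go([.5607,-.016,.083],-7.4)
E
```

```text
t: 16.75
position: [0.52, -0.279, 0.0874]
tool_rot: [[0.258, 0.966, 0.006], [0.966, -0.258, -0.003], [-0.001, 0.007, -1.0]]
wrist_force: [0.6, -0.0, -1.4]
gripper_width: 0.58
grasp_force: 30.0
scene0 140 (array([571.5,  60.1]), array([48.3, 83.4]), 172.68) 304.0
scene0 140 (array([551.4, -90.8]), array([47.5, 83. ]), 172.41) 301.5
scene0 160 (array([570.5,  59.5]), array([49.7, 85.8]), 172.68) 374.5
scene0 160 (array([550.9, -91.5]), array([48.9, 84.5]), 172.41) 328.0
side0 140 (array([545.7, -94.5]), array([52.5, 88.5]), 171.75) 245.0
side0 140 (array([566.2,  55.1]), array([51.7, 89.5]), 172.66) 187.5
side0 160 (array([533.4, -87.6]), array([ 72.3, 126.2]), 154.27) 285.0
side0 160 (array([567.8,  71.7]), array([99. , 96.9]), 85.62) 282.5
bed (array([558.4, -17.3]), array([155.6,  54.5]), 82.39)
bed side (array([562.5, -16. ]), array([149.9,  54.6]), 82.41)
t 16.75 pos [ 0.52   -0.279   0.0874] shift [ 0.2646 -0.0286  0.0038] turn [ 0.007  0.002 -0.132]
```

```bash
python3 -m pendant '[[0.04,0.02,-0.002,0,0.007,0.002,-0.02],[0.04,0.05,-0.006,0,0.007,0.002,-0.05],[0.04,0.085,-0.01,0,0.007,0.002,-0.08],[0.04,0.125,-0.014,0,0.007,0.002,-0.1],[0.04,0.165,-0.018,0,0.007,0.002,-0.132],[0.04,0.205,-0.022,0,0.007,0.002,-0.132],[0.04,0.24,-0.026,0,0.007,0.002,-0.132],[0.04,0.2645,-0.0286,0.004,0.007,0.002,-0.132]]'
python3 -m pendant '[[0.04,0,0,0,0,0,0],[0.04,0,0,0,0,0,0],[0.04,0,0,0,0,0,0],[0.04,0,0,0,0,0,0],[0.04,0,0,0,0,0,0],[0.04,0,0,0,0,0,0],[0.04,0,0,0,0,0,0],[0.04,0,0,0,0,0,0]]'
python3 - <<'E'
from h import *
go([.5605,-.0165,.04],-7.5)
f=grab('wrist');np.savez('w5.npz',**f);cv2.imwrite('pics/w5.png',f['image'][...,::-1])
s=robot.sense();zt=s['position'][2]+.0199+.008
red=mask(f,(0,100,80),(5,255,255))|mask(f,(175,100,80),(180,255,255))
print('plate',rect(f,big(red),zt),cv2.boundingRect(big(red)))
E
```

```text
t: 17.42
position: [0.558, -0.0115, 0.0789]
tool_rot: [[0.127, 0.992, -0.006], [0.992, -0.127, 0.005], [0.004, -0.007, -1.0]]
wrist_force: [1.1, -0.0, -3.2]
gripper_width: 0.583
grasp_force: 30.0
t: 18.08
position: [0.5581, -0.0153, 0.0792]
tool_rot: [[0.13, 0.992, -0.006], [0.992, -0.129, 0.004], [0.003, -0.007, -1.0]]
wrist_force: [0.7, 0.2, -2.6]
gripper_width: 0.584
grasp_force: 30.0
t 18.08 pos [ 0.5581 -0.0153  0.0792] shift [-0.001   0.0028  0.0392] turn [-0.007 -0.003  0.001]
plate (array([561.4,   8.7]), array([102.4,  53.1]), 82.83) (193, 105, 120, 200)
```

View pics/w5.png

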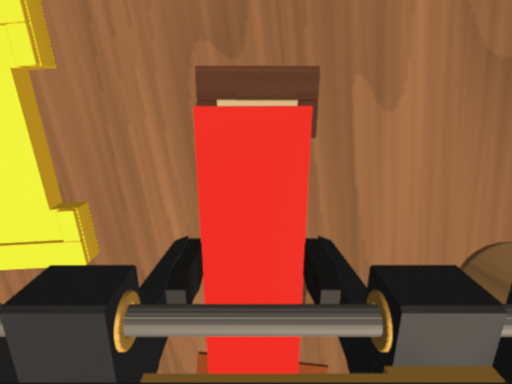

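The wrist view shows the plate's far edge at (195–311,107). The holder's far stop has its outer edge at (196–319,67) and its inner edge near (217–298,100). I compute the offsets from these.

Run:
```python
from h import *
f=dict(np.load('w5.npz'));im=f['image']
zt=.0792+.0199+.008
d=mask(f,(0,80,0),(16,255,110));k=np.zeros_like(d);k[55:140,180:335]=255
c=big(d&k);print('stop bbox',cv2.boundingRect(c))
pts=c[:,0]
L=[(u,min(pts[pts[:,0]==u][:,1])) for u in range(205,312)]
l=ray(f,L,.024)[:,:2];a=np.polyfit(l[:,0],l[:,1],1);print('outer edge dir',np.degrees(np.arctan(a[0])))
# side extents in rows 75..95 
E=[(pts[pts[:,1]==v][:,0].min(),pts[pts[:,1]==v][:,0].max()+1,v) for v in range(72,96)]
A=ray(f,[(e[0],e[2]) for e in E],.024)[:,:2];B=ray(f,[(e[1],e[2]) for e in E],.024)[:,:2]
print('width',np.linalg.norm(A-B,axis=1).mean())
ang=np.radians(82.5);Y=np.array([np.cos(ang),np.sin(ang)]);X=np.array([Y[1],-Y[0]])
print('side dir',np.degrees(np.arctan2(*(np.polyfit(A[:,1],A[:,0],1)[0],1)[::1])),np.degrees(np.arctan(np.polyfit(B[:,1],B[:,0],1)[0])))
hx=((A+B)/2@X).mean();hy=(l@Y).mean()-.100
print('holder centre',(hx*X+hy*Y).round(4),'X',hx,'Y',hy)
red=mask(f,(0,100,80),(5,255,255))|mask(f,(175,100,80),(180,255,255))
def row(v):
    w=np.where(red[v,180:330])[0]+180;return w.min(),w.max()+1
R=[(*row(v),v) for v in range(112,230,4)]
A=ray(f,[(e[0],e[2]) for e in R],zt)[:,:2];B=ray(f,[(e[1],e[2]) for e in R],zt)[:,:2]
M=(A+B)/2;p=np.polyfit(M[:,1],M[:,0],1);print('plate width',np.linalg.norm(A-B,axis=1).mean(),'angle',90-np.degrees(np.arctan(p[0])))
top=[(u,np.where(red[95:150,u])[0].min()+95) for u in range(205,300)]
t=ray(f,top,zt)[:,:2];print('plate far edge dir',np.degrees(np.arctan(np.polyfit(t[:,0],t[:,1],1)[0])))
print('plate X',(M@X).mean(),np.polyfit(M@Y,M@X,1),'Y',(t@Y).mean()-.075)
s=robot.sense();print('TCP X,Y',s['position'][:2]@X,s['position'][:2]@Y)
```

```text
stop bbox (196, 66, 123, 72)
outer edge dir -7.5766841807960255
width 0.08307212598163169
side dir 6.740218091821725 7.218761152698628
holder centre [ 0.5607 -0.0171] X 0.5581064768373517 Y 0.05618161272318534
plate width 0.05247036307507451 angle 82.44572690694511
plate far edge dir -7.336750201834968
plate X 0.5554958430191176 [0.00095374 0.55539719] Y 0.057570695600969515
TCP X,Y 0.5553319192910916 0.05785422819789496
```

```bash
python3 -m pendant '[[0.04,-0.0014,0.0026,0.008,-0.007,-0.003,0],[0.04,-0.0014,0.0026,0.02,-0.007,-0.003,0],[0.04,-0.0014,0.0026,0.032,-0.007,-0.003,0],[0.04,-0.0014,0.0026,0.042,-0.007,-0.003,0],[0.04,-0.0014,0.0026,0.052,-0.007,-0.003,0],[0.04,-0.0014,0.0026,0.06,-0.007,-0.003,0],[0.04,-0.0014,0.0026,0.065,-0.007,-0.003,0],[0.04,-0.0014,0.0026,0.067,-0.007,-0.003,0]]'
python3 -m pendant '[[0.04,0,0,0,0,0,0],[0.04,0,0,0,0,0,0],[0.04,0,0,0,0,0,0],[0.04,0,0,0,0,0,0],[0.04,0,0,0,0,0,0],[0.04,0,0,0,0,0,0],[0.04,0,0,0,0,0,0],[0.04,0,0,0,0,0,0]]'
cat > chk.py <<'E'
from h import *
s=robot.sense();f=grab('wrist');zt=s['position'][2]+.0199+.008
ang=np.radians(82.5);Y=np.array([np.cos(ang),np.sin(ang)]);X=np.array([Y[1],-Y[0]])
red=mask(f,(0,100,80),(5,255,255))|mask(f,(175,100,80),(180,255,255));red=cv2.morphologyEx(red,cv2.MORPH_OPEN,np.ones((3,3)))
v0=cv2.boundingRect(big(red))[1]
R=[]
for v in range(v0+8,225,4):
    w=np.where(red[v,100:420])[0]+100;R.append((w.min(),w.max()+1,v))
A=ray(f,[(e[0],e[2]) for e in R],zt)[:,:2];B=ray(f,[(e[1],e[2]) for e in R],zt)[:,:2];M=(A+B)/2
top=[(u,np.where(red[:,u])[0].min()) for u in range(R[0][0]+15,R[0][1]-15)];t=ray(f,top,zt)[:,:2]
print('plate X,Y',(M@X).mean(),(t@Y).mean()-.075,'ang',82.5-np.degrees(np.polyfit(M@Y,M@X,1)[0]),'w',np.linalg.norm(A-B,axis=1).mean())
d=mask(f,(0,80,0),(16,255,110));d[200:]=0;c=big(d);x,y,w,h=cv2.boundingRect(c);print('stop',x,y,w,h,'plate row',v0)
o=[(u,c[:,0][c[:,0,0]==u][:,1].min()) for u in range(x+10,x+w-10)];l=ray(f,o,.024)[:,:2]
E=[(c[:,0][c[:,0,1]==v][:,0].min(),c[:,0][c[:,0,1]==v][:,0].max()+1,v) for v in range(y+6,min(v0-4,y+40))]
H=(ray(f,[(e[0],e[2]) for e in E],.024)+ray(f,[(e[1],e[2]) for e in E],.024))[:,:2]/2
print('holder X,Y',(H@X).mean(),(l@Y).mean()-.1,'edge',np.degrees(np.arctan(np.polyfit(l[:,0],l[:,1],1)[0])))
print('TCP X,Y',s['position'][:2]@X,s['position'][:2]@Y,s['wrist_force'])
go([*(.55795*X+.0563*Y),-.0019],-7.5)
cv2.imwrite('pics/chk.png',f['image'][...,::-1])
E
python3 chk.py
```

```text
t: 18.8
position: [0.5591, -0.016, 0.0105]
tool_rot: [[0.128, 0.992, -0.002], [0.992, -0.128, -0.0], [-0.0, -0.002, -1.0]]
wrist_force: [-0.1, 1.0, -1.9]
gripper_width: 0.582
grasp_force: 30.0
t: 19.47
position: [0.5602, -0.0161, 0.0123]
tool_rot: [[0.128, 0.992, 0.001], [0.992, -0.128, -0.0], [-0.0, 0.001, -1.0]]
wrist_force: [-0.1, 0.2, -2.3]
gripper_width: 0.584
grasp_force: 30.0
plate X,Y 0.5573898344794657 0.057039198692559925 ang 82.65204986901723 w 0.05252256385904385
stop 165 51 179 102 plate row 106
holder X,Y 0.5580049298998797 0.05608187416393695 edge -7.628556196969904
TCP X,Y 0.5574711869436882 0.05717017429723879 [-0.1394736   0.23184649 -2.30794855]
t 19.52 pos [ 0.5601 -0.0161  0.0122] shift [-0.0009  0.0005  0.0141] turn [0.    0.    0.002]
```

```bash
python3 -m pendant '[[0.04,-0.0009,0.0006,0.001,0,0,0.002],[0.04,-0.0009,0.0006,0.003,0,0,0.002],[0.04,-0.0009,0.0006,0.005,0,0,0.002],[0.04,-0.0009,0.0006,0.007,0,0,0.002],[0.04,-0.0009,0.0006,0.009,0,0,0.002],[0.04,-0.0009,0.0006,0.0105,0,0,0.002],[0.04,-0.0009,0.0006,0.012,0,0,0.002],[0.04,-0.0009,0.0006,0.013,0,0,0.002]]'
python3 -m pendant '[[0.04,0,0,0,0,0,0],[0.04,0,0,0,0,0,0],[0.04,0,0,0.0003,0,0,0],[0.04,0,0,0.0003,0,0,0],[0.04,0,0,0.0006,0,0,0],[0.04,0,0,0.0006,0,0,0],[0.04,0,0,0.0006,0,0,0],[0.04,0,0,0.0006,0,0,0]]'
python3 chk.py
```

```text
t: 20.18
position: [0.5604, -0.017, -0.0012]
tool_rot: [[0.13, 0.991, -0.0], [0.991, -0.13, -0.0], [-0.0, -0.0, -1.0]]
wrist_force: [-0.6, -0.2, -2.4]
gripper_width: 0.582
grasp_force: 30.0
t: 20.85
position: [0.5605, -0.0171, -0.0015]
tool_rot: [[0.13, 0.991, 0.0], [0.991, -0.13, -0.0], [-0.0, 0.0, -1.0]]
wrist_force: [1.0, 0.2, -2.5]
gripper_width: 0.585
grasp_force: 30.0
plate X,Y 0.5580039524044821 0.056110753800451926 ang 82.53935709152115 w 0.052091681367443424
stop 154 44 198 112 plate row 106
holder X,Y 0.557992708665506 0.05605289490506965 edge -7.504366490756469
TCP X,Y 0.5579767885464794 0.05623821550044669 [ 0.9818816   0.16113841 -2.45094378]
t 20.9 pos [ 0.5606 -0.0171 -0.0014] shift [ 0.     -0.0001  0.0005] turn [0. 0. 0.]
```

```bash
python3 -m pendant '[[0.04,0,0,0.0002,0,0,0],[0.04,0,0,0.0004,0,0,0],[0.04,0,0,0.0006,0,0,0],[0.04,0,0,0.0008,0,0,0],[0.04,0,0,0.001,0,0,0],[0.04,0,0,0.001,0,0,0],[0.04,0,0,0.001,0,0,0],[0.04,0,0,0.001,0,0,0]]'
```

```text
t: 21.57
position: [0.5606, -0.017, -0.0019]
tool_rot: [[0.13, 0.991, 0.0], [0.991, -0.13, -0.0], [-0.0, 0.0, -1.0]]
wrist_force: [-2.4, 0.5, 6.0]
gripper_width: 0.582
grasp_force: 30.0
```

Contact with the bed: the vertical force changed by about +8 N at the predicted height. I release gently and then rise.

```bash
python3 -m pendant '[[0.053,0,0,-0.0004,0,0,0],[0.056,0,0,-0.0004,0,0,0],[0.06,0,0,-0.0004,0,0,0],[0.065,0,0,-0.0004,0,0,0],[0.07,0,0,-0.0004,0,0,0],[0.07,0,0,-0.0004,0,0,0],[0.07,0,0,-0.0004,0,0,0],[0.07,0,0,-0.0004,0,0,0]]' 10
python3 -m pendant '[[0.07,0,0,-0.003,0,0,0],[0.07,0,0,-0.01,0,0,0],[0.07,0,0,-0.025,0,0,0],[0.07,0,0,-0.05,0,0,0],[0.07,0,0,-0.08,0,0,0],[0.07,0,0,-0.11,0,0,0],[0.07,0,0,-0.14,0,0,0],[0.07,0,0,-0.16,0,0,0]]'
python3 -m pendant '[[0.07,0,-0.02,-0.01,0,0,0],[0.07,0,-0.05,-0.02,0,0,0],[0.07,0,-0.08,-0.03,0,0,0],[0.07,0,-0.08,-0.03,0,0,0],[0.07,0,-0.08,-0.03,0,0,0],[0.07,0,-0.08,-0.03,0,0,0],[0.07,0,-0.08,-0.03,0,0,0],[0.07,0,-0.08,-0.03,0,0,0]]'
python3 - <<'E'
from h import *
g=grab('wrist');s=grab('scene');a=cv2.resize(g['image'],None,fx=.8,fy=.8);b=cv2.resize(s['image'][160:340,180:430],None,fx=1.5,fy=1.5)
b=cv2.copyMakeBorder(b,0,a.shape[0]-b.shape[0],0,0,0);cv2.imwrite('pics/end.png',np.hstack([a,b])[...,::-1])
red=mask(g,(0,100,80),(5,255,255))|mask(g,(175,100,80),(180,255,255))
for z in(.024,.026,.028): print(rect(g,big(red),z))
E
```

```text
t: 22.23
position: [0.5605, -0.017, -0.0022]
tool_rot: [[0.13, 0.991, 0.0], [0.991, -0.13, -0.0], [-0.0, 0.0, -1.0]]
wrist_force: [-0.6, 0.1, 0.5]
gripper_width: 0.795
grasp_force: 0.0
t: 22.9
position: [0.562, -0.0171, 0.1621]
tool_rot: [[0.13, 0.991, 0.005], [0.991, -0.13, -0.001], [0.0, 0.005, -1.0]]
wrist_force: [1.7, 0.1, 0.3]
gripper_width: 0.797
grasp_force: 0.0
t: 23.57
position: [0.4818, -0.0067, 0.1875]
tool_rot: [[0.131, 0.991, -0.0], [0.991, -0.131, -0.0], [-0.0, -0.0, -1.0]]
wrist_force: [-1.4, 0.6, -0.3]
gripper_width: 0.793
grasp_force: 0.0
(array([561.2, -17.9]), array([151.2,  54.3]), 82.65)
(array([560.8, -17.4]), array([150.3,  54. ]), 82.65)
(array([560.4, -16.9]), array([149.4,  53.7]), 82.65)
```

View pics/end.png

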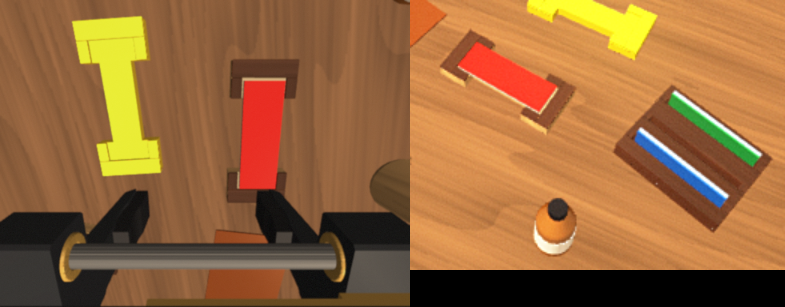

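The plate lies flat, red face up, between the stops: (262,133) in the left half and (510,75) in the right. The blue and green plates are still in the rack, the bottle is standing, and the gripper is clear.

```bash
python3 -c "
from rig import robot
print(robot.sign_off())"
```

```text
the job is handed in; nothing more can be done
None
```

I drew the red plate from the rack, laid it flat on the pad red face up, released it, then set it in the small pale holder, flat between the stops, and handed in at about 24 s; blue, green and oil looked undisturbed, but the mallet was not in my last close views.

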